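# Lock the hold-down key on the sloping carving board

## Task

Clamp the stone blank on the sloping carving board with the steel T-head hold-down key that hangs in the tool rack. First push the metal chip guard by its knob all the way up the slope to uncover the slot, then put the key's T-head lengthwise through the slot until its collar sits flat on the board, and turn it a quarter turn so that its finger points down the slope over the stone and the head is locked crosswise underneath. Let go of the key, and do not push the stone, the other tools in the rack or the other things on the bench out of place.

Things in the scene. Friction and masses are not known exactly. Their poses are not given: they have to be found in the camera images.
- slot (a point): Centre of the slot's mouth in the top face of a fixed sloping wooden board rising away from the robot at 30 degrees. Axes: x up the slope, y along the slot (level), z out of the board, square to it. Slot 50 mm (y) by 19 mm (x), right through the 10 mm board, hollow below. Face: x -125 to +95 mm, y +-90 mm; 18 mm high ledge at x -125 to -113.
- guard (a joint): Travel of the chip guard, a 3 mm aluminium plate 48 by 60 mm lying on the board and covering the slot: 0 = slot covered, 0.045 m = stop, slot fully open. Slides straight up the slope (slot x), stays where it is left, needs about 2 N. Starts at 0 to 0.006. Rails 6 mm high flank it at slot y = +-35 mm.
- guard_knob (a point): Point on the axis of the guard's upright knob, 30 mm above the board's face. The knob is a plain dark steel cylinder, 18 mm in diameter, its top 45 mm above the face, axis square to the face; with the guard shut it stands 26 mm up the slope from the slot's centre. Axes as slot.
- key_grip (a point): Centre of the grip of the hold-down key: a flat steel wing 46 mm long (x), 14 mm thick (y), 42 mm high (z). The key is all steel, 114 mm tall, 0.2 to 0.4 kg; z runs up its shank, x along the T-head and towards its finger. It hangs upright by its collar in one of the rack's three slots, the wing and finger lying along the rack.
- key_seat (a point): Centre of the underside of the key's collar (38 mm diameter, 8 mm thick), 67 mm below key_grip on the key's axis; same axes. Below it a 12 mm round shank, then the T-head: a bar 42 mm long (x), 12 mm thick (y), from 14 to 26 mm below the collar's underside. The head passes the slot only lengthwise; the collar stops on the board.
- dog_tip (a point): Underside of the tip of the key's finger, 56 mm from the key's axis along its x and 28 mm above the collar's underside. The finger is a bar 14 mm wide and 10 mm thick, and ends 60 mm from the axis.
- blank_center (a point): Centre of the loose reddish stone blank, 76 mm (along the slope) by 110 mm (across) by 25 mm thick, 0.4 to 0.7 kg, lying flat on the board against the ledge; its upper edge is about 36 mm down the slope from the slot's centre. The key's finger clears it by 3 mm.
- rack: Dark wooden tool rack fixed to the bench, 270 mm (x) by 70 mm (y) by 60 mm high; origin under its centre. Three slots 50 mm (x) by 19 mm (y) at x = -90, 0, 90 mm hold the key and two other tools.
- chisel: Wood-handled chisel hanging in the rack, handle 26 mm thick; origin at rack-top height on its axis, its top 103 mm above. Leave it there.
- rasp: Wood-handled rasp hanging in the rack, handle 24 mm thick; origin at rack-top height on its axis, its top 88 mm above. Leave it there.
- spray: White bottle, 62 mm in diameter, 190 mm tall, standing between rack and board; origin under its centre. Leave it.
- offcut: Pale stone offcut, 75 by 50 by 32 mm; origin under its centre. Leave it.
- sponge: Blue abrasive block, 90 by 60 by 30 mm, at the side of the bench; origin under its centre. Leave it.
- bowl: White bowl, 110 mm across, 50 mm high, at the side of the bench; origin under its centre. Leave it.
- mallet: Hammer lying at the far side of the bench. Leave it.

How it is judged:
By the outcome, as a careful person would: the job done as asked, in the order asked, and still so for the second after the job is handed in, with the robot touching nothing.
It also fails if it takes over 64 s, if anything falls off the work surface, if the arm or the gripper's body presses on something with over 40 N, if the wrist force passes 120 N, or if a joint passes its speed limit or range.

## Robot

A 6-joint arm with a two-finger parallel gripper is mounted at the origin on the work surface. World frame = base frame: x ahead of the robot, y to its left, z up, the work surface at z = 0. Lengths are in m, angles in rad, forces in N, time in s.
With the tool pointing down it reaches from about 0.25 to 0.775 m from the base axis. Payload 8.9 kg.
Tool frame: the origin (TCP) lies on the centre line of the jaws, within the pads' length; the fingertips stand env.nose_length ahead of it and the grasp point (between the pads) lies 11 mm behind it (env.nose_length is the distance from the TCP to the fingertips, in m); z points along the fingers, y is the direction in which the jaws open and shut (so a half turn about z gives the same grasp; the last joint's range is limited). The gripper opens to 85 mm and grips with 20 to 120 N. Pads are 22 mm wide; open, the fingers measure 114 mm over their backs; the gripper's body (76 mm by 85 mm) begins 54 mm behind the grasp point. The pads swing forward as they close: fully open they stand 13 mm farther back than shut.
Start: joints at [1.149, 0.291, -0.153, 1.127, 0, 1.431], TCP at [0.146, 0.504, 0.213] pointing down, gripper open.
Joint ranges: [-2.52, 2.52], [-0.91, 1.74], [-1.3, 1.37], [-1.96, 2.02], [-1.52, 1.47], [-3.14, 3.14]. Speed limits (rad/s): [2.22, 2.22, 2.79, 3.14, 3.14, 3.14].

## Interface

Orientations are given as [roll, pitch, yaw] about the fixed x, y, z axes, in that order (R = Rz(yaw) Ry(pitch) Rx(roll)).
In Python, from rig import env gives the robot as it stands.
- The arm moves only by the tool send_rows, never from a script. Its arguments are lists of equal length, an entry for each row: "claw": the finger opening in m, from 0 to 0.0854; "travel": the shift along the tool's x, y, z in m, a list of three; "dr": the turn, a rotation vector about the tool's x, y, z in rad, a list of three. In form: {"claw": [claw, ...], "travel": [[dx, dy, dz], ...], "dr": [[rx, ry, rz], ...]}. A call has 1 to 12 rows; each row shifts and turns the commanded pose from where the row before left it, along the tool's axes as they then stand; what a row does not reach is not made up. A row lasts 1/8 s, in which the tool goes at most 62.5 mm and 10.7 degrees, less where a joint would pass 70% of its speed; a pose out of reach is approached as far as the arm can. A call with a gripper value outside its range is refused whole. The fingers move at their own pace and stop on an object; "squeeze" is the grip in N (left out, the last holds). Time passes only in rows, so rows that do not move let the fingers close. It gives the time, the measured TCP pose, the force and the opening at its end, in the units of the state.
- env.sense(): the state, without advancing time (a new reading comes with each control period).
- env.read_camera(name): name is "side" or "top" or "wrist"; returns the picture (384x512x3 uint8, red, green, blue); there is no depth.
- env.calibration(name): a dict with "camera_matrix" (3x3 intrinsics, pixels), "rvec" (rotation vector, rad) and "tvec" (3), from world to camera coordinates, as OpenCV has them; the wrist camera has in their place "mount" (4x4, takes a point from camera to tool coordinates, whose origin is the TCP and whose axes are the flange's). Camera axes: x right, y down, z forward; pixel columns grow to the right and rows downward; lengths in m; the calibration is good to about 2 mm. A picture is of the moment at which its call begins: read the wrist's pose just before it. calibration takes no time and is no camera call.
- env.close_job(): hands the job in, once; it reports no verdict.
Trained networks look in the newest picture that a camera, given by its name, has taken for a name from the list of things; names that differ only in an ending like _2 or _b are one class to them, and where a whole thing is asked for, a point or a joint stands for the part that bears it (a point fixed in the world has none). Each returns a list of dicts, best first, with "confidence" (0 to 1); they miss things now and then, are a little off and sometimes report something else, mostly with a low value. They report only what shows in the picture. A call takes as long as a camera call.
- env.search_frame(query, camera): "pixel" ([column, row] in pixels, amid what is visible of it).
- env.outline_of(query, camera): "region" (384x512 bool, what is visible of it) and "pixel" ([column, row] in pixels, amid what is visible of it).
- env.landmark_of(query, camera): "pixel" ([column, row] in pixels: a listed point, or the origin of a listed thing).
The state is a dict: "time_s": time; "joint_pos": joint angles; "dq": joint speeds; "effort": joint torques, N m; "eef_pos": TCP position; "ee_rot": TCP orientation; "wrist_force": force on the tool from outside, world axes, zero at the start; "moment": the same for the moment, N m; "opening": opening from 0.0 (shut) to 1.0 (fully open).
Only numpy, scipy, OpenCV 4.12 (cv2) and the standard library are available. Lean on these libraries where they do the work, as an engineer would, in place of code of your own. Each camera call takes 0.05 s, during which the arm holds its last target.

## Working session

There is one attempt and no reset: what is moved stays moved. The work goes in short steps, Python scripts to look and compute and a tool call to move; the robot and the scene stay as the last step left them, time stands still between calls to the robot, and variables do not carry over. Pictures are saved under pics/ and viewed, and the job is handed in when it is done.

Besides the shell and the picture viewer there is one more tool, called after ">>>" as name(argument=value, ...), one argument or row to a line, values as JSON. send_rows: Moves the arm, as the interface text tells. Its arguments: {"type":"object","properties":{"claw":{"type":"array"},"travel":{"type":"array"},"dr":{"type":"array"},"squeeze":{"type":"number"}},"required":["claw","travel","dr"]}

```bash
ls; mkdir -p pics
python3 - <<'E'
from rig import env
import cv2
print(env.sense(), env.nose_length)
for c in ["side","top","wrist"]:
    im=env.read_camera(c); cv2.imwrite(f"pics/a_{c}.png",im[:,:,::-1])
    print(c,env.calibration(c))
E
```

```text
pics
{'time_s': 0.0, 'joint_pos': array([ 1.14868637e+00,  2.91281677e-01, -1.54070412e-01,  1.12667605e+00,
       -2.62471873e-05,  1.43154155e+00]), 'dq': array([-1.22040868e-04, -1.19457696e-04,  8.82242580e-04,  2.39769880e-03,
       -2.19983140e-05,  8.41600241e-04]), 'effort': array([ 6.78964034e-05, -5.37147152e+01,  3.31374407e+01,  1.61242252e-02,
       -2.25485583e-04, -4.68911139e-06]), 'eef_pos': array([0.14633475, 0.5037551 , 0.21275244]), 'ee_rot': array([-3.14036912e+00, -1.44988643e-04,  2.85873740e+00]), 'wrist_force': array([-1.18183545,  0.02607877, -0.07184112]), 'moment': array([ 0.02716217, -0.01637178,  0.00920324]), 'opening': 1.0007744460373367} 0.008
side {'camera_matrix': array([[405.44797899,   0.        , 256.51058517],
       [  0.        , 405.44797899, 190.39615989],
       [  0.        ,   0.        ,   1.        ]]), 'rvec': array([ 0.10508571, -2.70211865,  1.50764536]), 'tvec': array([0.60260782, 0.12593689, 1.12264555])}
top {'camera_matrix': array([[442.24248905,   0.        , 259.63319816],
       [  0.        , 442.24248905, 191.60989035],
       [  0.        ,   0.        ,   1.        ]]), 'rvec': array([ 2.11684984, -2.14328064,  0.19121377]), 'tvec': array([0.01727916, 0.61721527, 1.5948931 ])}
wrist {'camera_matrix': array([[309.01324386,   0.        , 254.48232074],
       [  0.        , 309.01324386, 196.57230054],
       [  0.        ,   0.        ,   1.        ]]), 'mount': array([[-4.06491627e-04, -9.60733503e-01, -2.77472468e-01,
         6.98295680e-02],
       [ 9.99999737e-01, -2.23923928e-04, -6.89655094e-04,
        -1.26034252e-03],
       [ 6.00442030e-04, -2.77472675e-01,  9.60733342e-01,
        -1.60362985e-01],
       [ 0.00000000e+00,  0.00000000e+00,  0.00000000e+00,
         1.00000000e+00]])}
```

View pics/a_side.png

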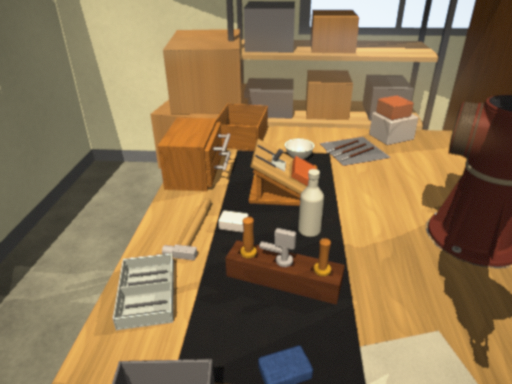

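View pics/a_top.png

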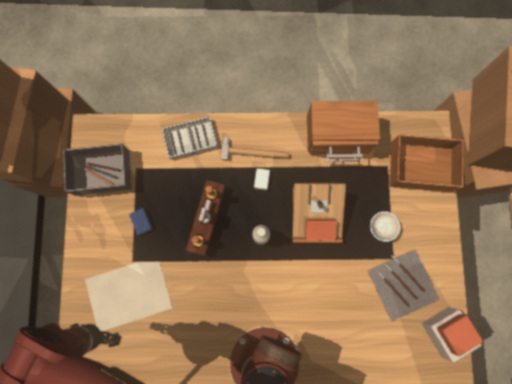

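View pics/a_wrist.png

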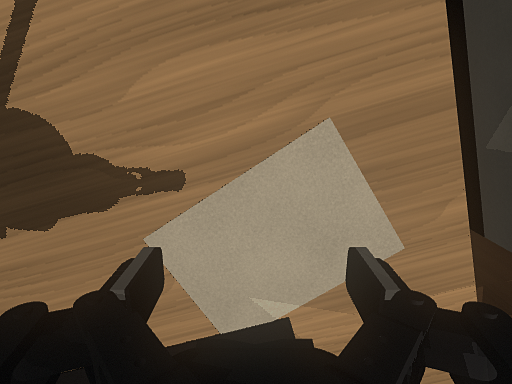

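The side view shows the rack with the key in its middle slot (285,240), the chisel and rasp on either side, and the bottle at (311,205). The board is at (280,175). In the top view the rack is at (206,217), the board at (320,213), the knob near (320,203) and the stone at (321,230). Next I triangulate.

```bash
cat > h.py <<'E'
from rig import env
import numpy as np, cv2
from scipy.spatial.transform import Rotation as R
from scipy.optimize import least_squares
def cam(name):
    """K, R_wc, t (world->cam)"""
    c=env.calibration(name); K=c["camera_matrix"]
    if name!="wrist":
        return K,cv2.Rodrigues(c["rvec"])[0],c["tvec"]
    s=env.sense(); T=np.eye(4); T[:3,:3]=R.from_euler('xyz',s["ee_rot"]).as_matrix(); T[:3,3]=s["eef_pos"]
    M=np.linalg.inv(T@c["mount"]); return K,M[:3,:3],M[:3,3]
def proj(C,p):
    K,Rm,t=C; q=(Rm@np.atleast_2d(p).T).T+t; q=q@K.T; return q[:,:2]/q[:,2:]
def ray(C,px):
    K,Rm,t=C; d=Rm.T@np.linalg.inv(K)@np.array([px[0],px[1],1.]); return -Rm.T@t,d/np.linalg.norm(d)
def onplane(C,px,z):
    o,d=ray(C,px); return o+d*(z-o[2])/d[2]
def tri(obs):
    f=lambda p:np.concatenate([proj(C,p)[0]-px for C,px in obs])
    r=least_squares(f,[0.5,0,0.1]); return r.x,np.abs(r.fun).max()
E
python3 - <<'E'
from h import *
import pickle
S=cam("side");T=cam("top"); out={}
names=["slot","guard_knob","key_grip","key_seat","dog_tip","blank_center","rack","chisel","rasp","spray","offcut","sponge","bowl"]
for n in names:
    o=[]
    txt=n
    for c,C in (("side",S),("top",T)):
        r=env.landmark_of(n,c)
        if r: o.append((C,np.array(r[0]["pixel"]))); txt+=f" {c} {np.round(r[0]['pixel'],1)} {r[0]['confidence']:.2f}"
    if len(o)==2:
        p,e=tri(o); txt+=f" -> {np.round(p,4)} err {e:.1f}"
    print(txt)
print(env.sense()["time_s"])
E
```

```text
slot side [280.1 165. ] 0.60 top [317.8 208.7] 0.82 -> [ 0.5452 -0.1995  0.0957] err 0.1
guard_knob top [384.  228.4] 0.68
key_grip side [282.6 237.6] 0.63 top [202.8 216.9] 0.73 -> [0.5242 0.2107 0.129 ] err 2.3
key_seat side [279.2 261.5] 0.85 top [204.9 214.6] 0.67 -> [0.5334 0.2123 0.0596] err 0.1
dog_tip top [207.2 198.4] 0.55
blank_center side [304.6 173.2] 0.95 top [324.2 229.5] 0.66 -> [ 0.4689 -0.2252  0.0554] err 1.1
rack side [284.4 277.1] 0.97 top [207.9 213.9] 0.72 -> [0.5262 0.2084 0.0084] err 4.1
chisel side [249.4 252.1] 0.62 top [211.4 191.4] 0.42 -> [0.6096 0.1886 0.0643] err 2.4
rasp side [319.3 270.1] 0.71 top [199.4 239.6] 0.48 -> [0.4412 0.2319 0.0571] err 0.1
spray side [308.6 231.2] 0.70 top [261.8 233.1] 0.63 -> [ 0.4598  0.0042 -0.0052] err 2.1
offcut side [228.8 221.4] 0.63 top [260.2 181.4] 0.58 -> [0.6765 0.0069 0.0172] err 3.3
sponge side [281.7 372.3] 0.58 top [140.8 223.3] 0.62 -> [0.5173 0.4612 0.0047] err 2.0
bowl top [380.3 227. ] 0.71
1.45
```

```bash
cat >> h.py <<'E'
import json
def pose():
    s=env.sense(); return s["eef_pos"].copy(),R.from_euler('xyz',s["ee_rot"])
def plan(p1,R1,claw,n=None,start=None):
    """straight line move from current pose; prints rows"""
    p0,R0=start or pose()
    w=(R0.inv()*R1).as_rotvec(); d=p1-p0
    m=int(np.ceil(max(np.linalg.norm(d)/0.055,np.degrees(np.linalg.norm(w))/9.5,1))); n=n or m
    if n<m: print("n too small, need",m)
    tr=[];dr=[]; p=p0.copy(); Rc=R0
    for k in range(n):
        want=p0+d*(k+1)/n
        t=np.round(Rc.inv().apply(want-p),4); p=p+Rc.apply(t); tr.append(t.tolist())
        r=np.round((Rc.inv()*R1).as_rotvec()/(n-k),3); Rc=Rc*R.from_rotvec(r); dr.append(r.tolist())
    for a in range(0,n,12):
        print(json.dumps({"claw":[claw]*len(tr[a:a+12]),"travel":tr[a:a+12],"dr":dr[a:a+12]}))
    return p,Rc
def rot(x,z):
    x=np.array(x,float);z=np.array(z,float);z/=np.linalg.norm(z);x-=z*(x@z);x/=np.linalg.norm(x)
    return R.from_matrix(np.c_[x,np.cross(z,x),z])
E
python3 - <<'E'
from h import *
a=plan(np.array([.30,.2,.38]),rot([-1,0,0],[0,0,-1]),.085)
R1=rot([-.866,0,-.5],[.5,0,-.866])
a=plan(np.array([.45,-.2,.30]),R1,.085,n=9,start=a)
plan(np.array([.47,-.2,.226]),R1,.085,start=a)
E
```

```text
{"claw": [0.085, 0.085, 0.085, 0.085, 0.085, 0.085, 0.085], "travel": [[-0.0332, -0.0356, -0.0238], [-0.0317, -0.0369, -0.0238], [-0.0302, -0.0382, -0.0238], [-0.0287, -0.0393, -0.0239], [-0.027, -0.0405, -0.0238], [-0.0254, -0.0415, -0.0238], [-0.0237, -0.0425, -0.0238]], "dr": [[-0.0, 0.0, -0.04], [-0.0, 0.0, -0.04], [-0.0, 0.0, -0.041], [-0.0, 0.0, -0.04], [-0.0, 0.0, -0.041], [-0.0, 0.0, -0.04], [-0.0, 0.0, -0.041]]}
{"claw": [0.085, 0.085, 0.085, 0.085, 0.085, 0.085, 0.085, 0.085, 0.085], "travel": [[-0.0167, -0.0445, 0.0089], [-0.0161, -0.0444, 0.0098], [-0.0155, -0.0445, 0.0108], [-0.0148, -0.0444, 0.0116], [-0.0142, -0.0445, 0.0125], [-0.0134, -0.0444, 0.0133], [-0.0126, -0.0445, 0.014], [-0.0118, -0.0444, 0.0148], [-0.0109, -0.0445, 0.0154]], "dr": [[0.0, -0.058, 0.0], [0.0, -0.058, 0.0], [0.0, -0.058, 0.0], [0.0, -0.058, 0.0], [0.0, -0.058, 0.0], [0.0, -0.058, 0.0], [0.0, -0.059, 0.0], [0.0, -0.058, 0.0], [0.0, -0.059, 0.0]]}
{"claw": [0.085, 0.085], "travel": [[0.0098, 0.0, 0.037], [0.0099, 0.0, 0.0371]], "dr": [[0.0, 0.0, 0.0], [0.0, 0.0, 0.0]]}
```

>>> send_rows(
  claw=[0.085, 0.085, 0.085, 0.085, 0.085, 0.085, 0.085],
  travel=[
    [-0.033, -0.036, -0.024],
    [-0.032, -0.037, -0.024],
    [-0.03, -0.038, -0.024],
    [-0.029, -0.039, -0.024],
    [-0.027, -0.0405, -0.024],
    [-0.025, -0.0415, -0.024],
    [-0.024, -0.0425, -0.024],
  ],
  dr=[
    [0, 0, -0.04],
    [0, 0, -0.04],
    [0, 0, -0.041],
    [0, 0, -0.04],
    [0, 0, -0.041],
    [0, 0, -0.04],
    [0, 0, -0.041],
  ],
)

```text
time_s: 2.33
eef_pos: [0.3004, 0.1986, 0.3823]
ee_rot: [3.141, 0.001, -3.14]
wrist_force: [0.9, -0.4, 0.2]
opening: 0.996
```

>>> send_rows(
  claw=[0.085, 0.085, 0.085, 0.085, 0.085, 0.085, 0.085, 0.085, 0.085, 0.085, 0.085, 0.085],
  travel=[
    [-0.017, -0.0445, 0.009],
    [-0.016, -0.0445, 0.01],
    [-0.0155, -0.0445, 0.011],
    [-0.015, -0.0445, 0.0115],
    [-0.014, -0.0445, 0.0125],
    [-0.0135, -0.0445, 0.0135],
    [-0.0125, -0.0445, 0.014],
    [-0.012, -0.0445, 0.015],
    [-0.011, -0.0445, 0.0155],
    [0.01, 0, 0.037],
    [0.01, 0, 0.037],
    [0, 0, 0],
  ],
  dr=[
    [0, -0.058, 0],
    [0, -0.058, 0],
    [0, -0.058, 0],
    [0, -0.058, 0],
    [0, -0.058, 0],
    [0, -0.058, 0],
    [0, -0.059, 0],
    [0, -0.058, 0],
    [0, -0.059, 0],
    [0, 0, 0],
    [0, 0, 0],
    [0, 0, 0],
  ],
)

```text
time_s: 3.82
eef_pos: [0.4691, -0.199, 0.224]
ee_rot: [3.137, 0.52, 3.14]
wrist_force: [-0.8, 0.3, 0.7]
opening: 0.995
```

Run:
```python
from h import *
s=env.sense();print(s["time_s"],s["eef_pos"],R.from_euler('xyz',s["ee_rot"]).as_matrix().round(3),s["joint_pos"].round(2),s["wrist_force"])
C=cam("wrist")
im=env.read_camera("wrist");cv2.imwrite("pics/b_wrist.png",im[:,:,::-1])
for n in ["slot","guard_knob","blank_center"]:
    for r in env.landmark_of(n,"wrist")[:2]: print(n,np.round(r["pixel"],1),r["confidence"])
```

```text
3.825 [ 0.4690965  -0.19903245  0.22400481] [[-0.868 -0.     0.497]
 [ 0.001  1.     0.003]
 [-0.497  0.004 -0.868]] [-0.79 -0.08 -0.7   0.57  0.36 -0.72] [-0.84961646  0.31449048  0.7445989 ]
slot [251.8 182.4] 0.71
guard_knob [253.3 215.4] 0.97
guard_knob [382.4 199.9] 0.5
blank_center [238.7 105.9] 0.74
```

View pics/b_wrist.png

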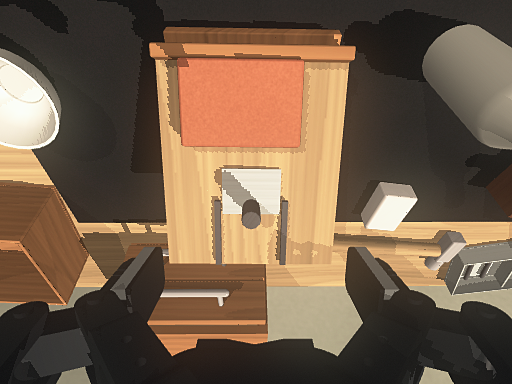

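Run:
```python
import cv2
im=cv2.imread("pics/b_wrist.png")
cv2.imwrite("pics/b_zoom.png",cv2.resize(im[20:280,140:370],None,fx=2.3*1.13/1.13,fy=2.3,interpolation=cv2.INTER_CUBIC))
```

```text
(no output)
```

View pics/b_zoom.png

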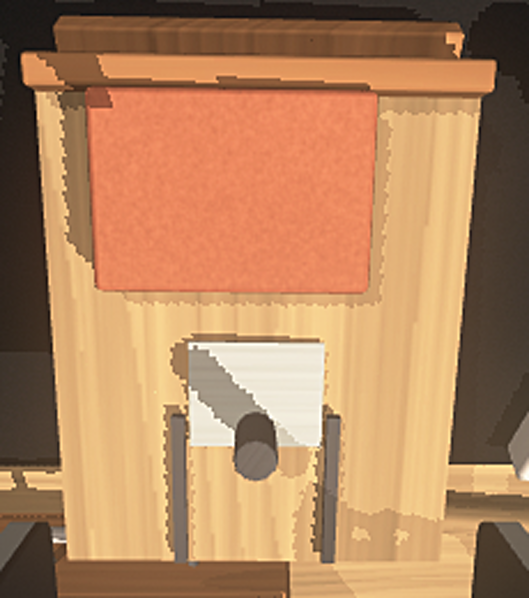

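```bash
cat > fit.py <<'E'
from h import *
def board_R(yaw): return R.from_euler('z',yaw)*rot([.866025,0,.5],[-.5,0,.866025])  # slot axes
E
python3 - <<'E'
from fit import *
C=cam("wrist"); z=lambda u,v:np.array([140+u/2.3,20+v/2.3])
S,T=cam("side"),cam("top")
def pts(q):
    o,yaw,g,e,kg=q[:3],q[3],q[4],q[5],q[6]
    P=[[-.113,-.09,0],[-.113,.09,0],[.095,-.09,0],[.095,.09,0],[e,-.03,.003],[e,.03,.003],[e+.048,-.03,.003],[e+.048,.03,.003],[.026+g,0,.045]]
    return board_R(yaw).apply(P)+o
uv=np.array([z(37,93),z(480,95),z(70,560),z(440,558),z(188,342),z(323,342),z(188,447),z(320,445),z(256,460)])
f=lambda q:(proj(C,pts(q))-uv).ravel()
r=least_squares(f,[.545,-.2,.096,0,0.003,-.01,0])
print(r.x.round(4)); print(r.fun.reshape(-1,2).round(1))
o=r.x[:3]
print("slot proj side/top",proj(S,o),proj(T,o),proj(C,o))
E
```

```text
[ 0.5479 -0.2061  0.0989 -0.0061  0.0013 -0.012   0.    ]
[[-1.2  0. ]
 [-0.1  0.6]
 [-0.  -1.2]
 [ 0.2  0.6]
 [-0.1 -0. ]
 [ 0.6  0.4]
 [ 1.  -0.8]
 [ 0.5  0.4]
 [-0.5 -0. ]]
slot proj side/top [[279.43863466 163.13078934]] [[319.71318586 207.7105845 ]] [[251.32959271 179.77349339]]
```

```bash
cat >> fit.py <<'E'
O=np.array([.5479,-.2061,.0989]); B=board_R(-.006)
W=lambda x,y,z:O+B.apply([x,y,z])
RT=B*R.from_matrix(np.diag([-1,1,-1.]))   # tool x downslope, z into board
E
python3 - <<'E'
from fit import *
a=plan(W(.0275,0,.075),RT,.085)
a=plan(W(.0275,0,.022),RT,.085,start=a,n=3)
a=plan(W(.0275+.046,0,.022),RT,.0,start=a,n=6)
E
```

```text
{"claw": [0.085, 0.085], "travel": [[-0.0146, -0.0025, 0.0378], [-0.0146, -0.0023, 0.0378]], "dr": [[0.001, 0.001, 0.003], [0.001, 0.001, 0.004]]}
{"claw": [0.085, 0.085, 0.085], "travel": [[0.0, -0.0, 0.0177], [0.0, -0.0, 0.0177], [0.0, -0.0, 0.0176]], "dr": [[-0.0, 0.0, -0.0], [-0.0, 0.0, -0.0], [-0.0, 0.0, -0.0]]}
{"claw": [0.0, 0.0, 0.0, 0.0, 0.0, 0.0], "travel": [[-0.0077, 0.0, 0.0], [-0.0076, 0.0, 0.0], [-0.0077, 0.0, 0.0], [-0.0076, 0.0, 0.0], [-0.0077, 0.0, 0.0], [-0.0077, 0.0, 0.0001]], "dr": [[-0.0, 0.0, -0.0], [-0.0, 0.0, -0.0], [-0.0, 0.0, -0.0], [-0.0, 0.0, -0.0], [-0.0, 0.0, -0.0], [-0.0, 0.0, -0.0]]}
```

>>> send_rows(
  claw=[0.085, 0.085, 0.085, 0.085, 0.085, 0.085],
  travel=[
    [-0.0145, -0.0025, 0.038],
    [-0.0145, -0.0025, 0.038],
    [0, 0, 0.018],
    [0, 0, 0.018],
    [0, 0, 0.017],
    [0, 0, 0],
  ],
  dr=[
    [0.001, 0.001, 0.003],
    [0.001, 0.001, 0.004],
    [0, 0, 0],
    [0, 0, 0],
    [0, 0, 0],
    [0, 0, 0],
  ],
)

```text
time_s: 4.78
eef_pos: [0.5603, -0.2056, 0.1296]
ee_rot: [3.14, 0.522, 3.134]
wrist_force: [0.3, -0.1, 0.7]
opening: 0.996
```

>>> send_rows(
  claw=[0, 0, 0, 0, 0, 0],
  travel=[
    [0, 0, 0],
    [0, 0, 0],
    [0, 0, 0],
    [0, 0, 0],
    [0, 0, 0],
    [0, 0, 0],
  ],
  dr=[
    [0, 0, 0],
    [0, 0, 0],
    [0, 0, 0],
    [0, 0, 0],
    [0, 0, 0],
    [0, 0, 0],
  ],
  squeeze=25,
)

```text
time_s: 5.52
eef_pos: [0.5596, -0.2026, 0.1294]
ee_rot: [3.134, 0.523, 3.134]
wrist_force: [-7.1, 11.8, 12.3]
opening: 0.189
```

Run:
```python
from fit import *
s=env.sense();print(s["time_s"],s["wrist_force"],s["opening"],B.inv().apply(s["eef_pos"]-O))
im=env.read_camera("wrist");cv2.imwrite("pics/c_wrist.png",im[:,:,::-1])
```

```text
5.525 [-7.11002596 11.84785775 12.2699199 ] 0.1885500303676119 [0.02535569 0.00354227 0.02058626]
```

View pics/c_wrist.png

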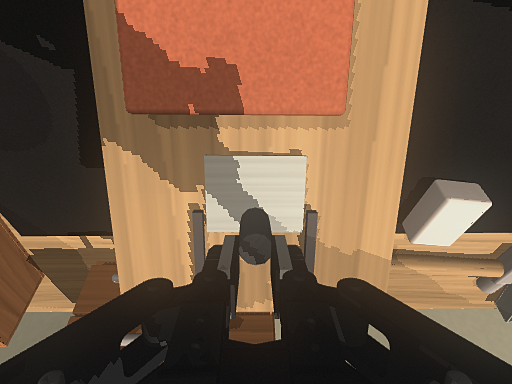

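The knob is held (opening about 16 mm) and lies about 3.5 mm to +y of my estimate. I'll shift to centre on it, then push up the slope.

>>> send_rows(
  claw=[0, 0, 0, 0, 0, 0, 0, 0],
  travel=[
    [0, 0.003, -0.001],
    [-0.008, 0, 0],
    [-0.008, 0, 0],
    [-0.008, 0, 0],
    [-0.008, 0, 0],
    [-0.008, 0, 0],
    [-0.006, 0, 0],
    [0, 0, 0],
  ],
  dr=[
    [0, 0, 0],
    [0, 0, 0],
    [0, 0, 0],
    [0, 0, 0],
    [0, 0, 0],
    [0, 0, 0],
    [0, 0, 0],
    [0, 0, 0],
  ],
)

```text
time_s: 6.58
eef_pos: [0.5978, -0.2028, 0.1518]
ee_rot: [3.139, 0.518, 3.132]
wrist_force: [-8.1, -0.2, -2.6]
opening: 0.181
```

Run:
```python
from fit import *
s=env.sense();print(s["time_s"],B.inv().apply(s["wrist_force"]),s["opening"],B.inv().apply(s["eef_pos"]-O))
```

```text
6.575 [-8.30453779 -0.21926497  1.76429853] 0.18117069685243958 [0.06967392 0.00360995 0.02082681]
```

>>> send_rows(
  claw=[0, 0, 0],
  travel=[
    [-0.003, 0, 0],
    [-0.003, 0, 0],
    [0, 0, 0],
  ],
  dr=[
    [0, 0, 0],
    [0, 0, 0],
    [0, 0, 0],
  ],
)

```text
time_s: 6.95
eef_pos: [0.5985, -0.2027, 0.1516]
ee_rot: [3.138, 0.509, 3.128]
wrist_force: [-26.5, -3.2, 0.4]
opening: 0.182
```

Run:
```python
from fit import *
s=env.sense();print(s["time_s"],B.inv().apply(s["wrist_force"]),s["opening"],B.inv().apply(s["eef_pos"]-O))
```

```text
6.95 [-22.70735494  -3.31788002  13.53694806] 0.18159908907523198 [0.07019662 0.00370581 0.02037303]
```

>>> send_rows(
  claw=[0, 0.085, 0.085, 0.085, 0.085, 0.085, 0.085, 0.085, 0.085, 0.085],
  travel=[
    [0.003, 0, 0],
    [0, 0, 0],
    [0, 0, 0],
    [0, 0, 0],
    [0, 0, -0.01],
    [0.01, 0, -0.04],
    [0.03, 0, -0.045],
    [0.03, 0, -0.045],
    [0, 0, 0],
    [0, 0, 0],
  ],
  dr=[
    [0, 0, 0],
    [0, 0, 0],
    [0, 0, 0],
    [0, 0, 0],
    [0, 0, 0],
    [0, 0, 0],
    [0, 0, 0],
    [0, 0, 0],
    [0, 0, 0],
    [0, 0, 0],
  ],
)

```text
time_s: 8.2
eef_pos: [0.4719, -0.2027, 0.2416]
ee_rot: [3.141, 0.523, 3.134]
wrist_force: [-0.8, -0.2, 0.4]
opening: 0.99
```

Run:
```python
from fit import *
s=env.sense();print(s["time_s"],B.inv().apply(s["wrist_force"]),s["opening"],B.inv().apply(s["eef_pos"]-O))
C=cam("wrist");im=env.read_camera("wrist")
for n in ["slot","guard_knob","blank_center"]:
    for r in env.landmark_of(n,"wrist")[:2]: print(n,np.round(r["pixel"],1),r["confidence"])
cv2.imwrite("pics/d_wrist.png",im[:,:,::-1])
cv2.imwrite("pics/d_zoom.png",cv2.resize(im[20:280,110:400,::-1],None,fx=2.3,fy=2.3,interpolation=cv2.INTER_CUBIC))
```

```text
8.2 [-0.44329324 -0.2184554   0.73243825] 0.989783430705491 [0.00550516 0.00297113 0.16161797]
slot [255.6 165.3] 0.88
guard_knob [254.7 240. ] 0.93
guard_knob [255.  163.6] 0.22
blank_center [246.7  93.3] 0.9
blank_center [256.  240.6] 0.6
```

View pics/d_zoom.png

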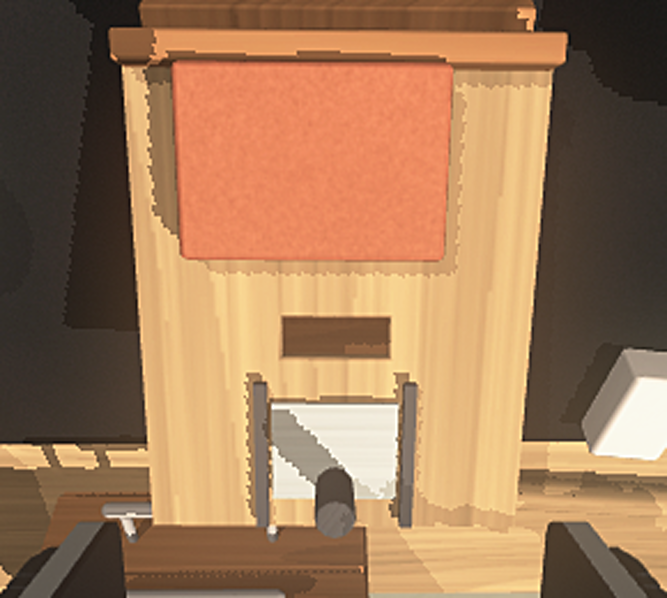

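Run:
```python
from fit import *
C=cam("wrist"); z=lambda u,v:np.array([110+u/2.3,20+v/2.3])
S,T=cam("side"),cam("top")
P=np.array([[-.113,-.09,0],[-.113,.09,0],[.095,-.09,0],[.095,.09,0],[.033,-.03,.003],[.033,.03,.003],[.081,-.03,.003],[.081,.03,.003],[.071,0,.045],
 [-.0095,-.025,0],[-.0095,.025,0],[.0095,-.025,0],[.0095,.025,0]])
uv=np.array([z(124,66),z(553,69),z(155,525),z(518,524),z(272,403),z(400,403),z(272,497),z(398,498),z(335,518),z(282,316),z(390,316),z(283,357),z(391,358)])
w=np.ones((len(P),1))
f=lambda q:((proj(C,board_R(q[3]).apply(P)+q[:3])-uv)*w).ravel()
r=least_squares(f,[.545,-.2,.096,0],loss='soft_l1')
print(r.x.round(4)); print(f(r.x).reshape(-1,2).round(1))
o=r.x[:3]
print(proj(S,o),proj(T,o),proj(C,o))
i=slice(9,13)
r2=least_squares(lambda q:(proj(C,(board_R(q[3]).apply(P)+q[:3])[i])-uv[i]).ravel(),r.x);print(r2.x.round(4))
```

```text
[ 0.5442 -0.2015  0.0925 -0.0126]
[[-0.5  0.3]
 [ 0.   0.1]
 [-0.1 -0.8]
 [-1.  -0.1]
 [ 0.2  1. ]
 [-0.   1.2]
 [ 1.   1.2]
 [-0.5  0.9]
 [ 0.7 -0.1]
 [ 0.1 -0.7]
 [ 0.6 -0.5]
 [-0.1 -0.8]
 [-0.4 -1.1]]
[[280.49002511 165.63313   ]] [[318.23388554 208.96657698]] [[256.35923642 165.69195697]]
[ 0.5447 -0.2015  0.0933 -0.008 ]
```

>>> send_rows(
  claw=[0.085, 0.085, 0.085, 0.085, 0.085, 0.085],
  travel=[
    [0.015, 0, 0.03],
    [0.015, 0, 0.03],
    [0, 0, 0.02],
    [0, 0, 0],
    [0, 0, 0],
    [0, 0, 0],
  ],
  dr=[
    [0, 0, 0],
    [0, 0, 0],
    [0, 0, 0],
    [0, 0, 0],
    [0, 0, 0],
    [0, 0, 0],
  ],
)

```text
time_s: 9.15
eef_pos: [0.4857, -0.2025, 0.1575]
ee_rot: [3.141, 0.523, 3.134]
wrist_force: [0.0, -1.1, 0.4]
opening: 0.999
```

Run:
```python
from fit import *
s=env.sense();print(s["time_s"],s["dq"].round(4),pose()[0],s["ee_rot"])
C=cam("wrist");im=env.read_camera("wrist")
r=env.landmark_of("slot","wrist");print(r[0]["pixel"])
print(env.landmark_of("guard_knob","wrist")[0])
cv2.imwrite("pics/e_wrist.png",im[:,:,::-1])
cv2.imwrite("pics/e_zoom.png",cv2.resize(im[60:280,130:380,::-1],None,fx=2.5,fy=2.5,interpolation=cv2.INTER_CUBIC))
```

```text
9.15 [-0.0007 -0.0039 -0.0033 -0.0038  0.0009  0.0026] [ 0.48566841 -0.20249145  0.15752373] [3.14058983 0.522954   3.134336  ]
[255.8, 216.9]
{'pixel': [255.3, 313.4], 'confidence': 0.9}
```

View pics/e_zoom.png

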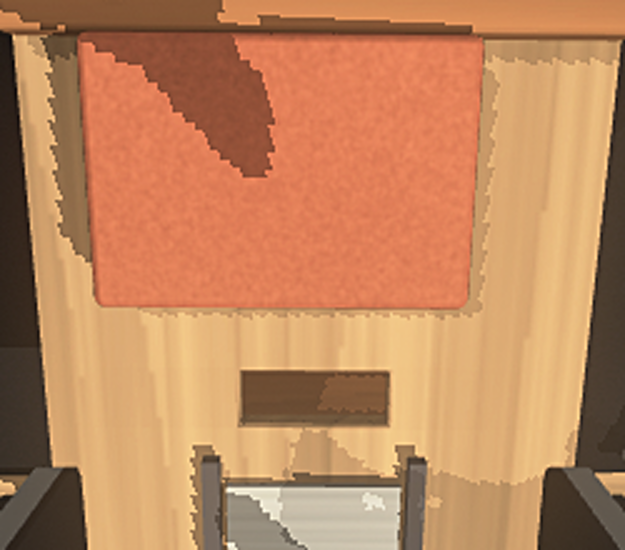

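Run:
```python
from fit import *
C=cam("wrist"); z=lambda u,v:np.array([130+u/2.5,60+v/2.5])
P=np.array([[-.0095,-.025,0],[-.0095,.025,0],[.0095,-.025,0],[.0095,.025,0],[-.113,-.09,0],[-.113,.09,0],])
uv=np.array([z(241,371),z(388,371),z(241,426),z(389.5,426),z(14,36),z(620,40)])
f=lambda q:((proj(C,board_R(q[3]).apply(P)+q[:3])-uv)).ravel()
r=least_squares(f,[.545,-.2,.096,0]);print(r.x.round(4)); print(f(r.x).reshape(-1,2).round(1))
i=slice(0,4)
r2=least_squares(lambda q:(proj(C,(board_R(q[3]).apply(P)+q[:3])[i])-uv[i]).ravel(),r.x);print(r2.x.round(4))
# stone upper edge corners, z=25
Bq=board_R(r.x[3])
for u,v in((97,305),(468,307)):
    o,d=ray(C,z(u,v)); o=Bq.inv().apply(o-r.x[:3]); d=Bq.inv().apply(d); print((o+d*(.025-o[2])/d[2]).round(4))
```

```text
[ 0.5448 -0.2031  0.0946 -0.0137]
[[-0.4  0. ]
 [ 0.9  0.3]
 [ 0.1 -0.7]
 [-0.5 -0.5]
 [-0.5  0.5]
 [ 0.4  0.3]]
[ 0.5453 -0.2031  0.0944 -0.004 ]
[-0.0378 -0.064   0.025 ]
[-0.0377  0.0443  0.025 ]
```

```bash
cat >> fit.py <<'E'
O=np.array([.5449,-.2025,.0942]); B=board_R(-.010)
RT=B*R.from_matrix(np.diag([-1,1,-1.]))
down=lambda y:rot([np.cos(y),np.sin(y),0],[0,0,-1])
E
python3 - <<'E'
from fit import *
a=plan(np.array([.46,-.19,.30]),RT*R.from_euler('z',-.5),.085)
a=plan(np.array([.48,0,.33]),down(np.pi+1.7),.085,start=a)
a=plan(np.array([.53,.212,.28]),down(-.25),.085,start=a)
E
```

```text
{"claw": [0.085, 0.085, 0.085, 0.085], "travel": [[-0.0123, 0.0031, -0.0341], [-0.0125, 0.0015, -0.0341], [-0.0127, -0.0001, -0.0341], [-0.0125, -0.0016, -0.0341]], "dr": [[0.001, -0.0, -0.124], [0.001, -0.0, -0.125], [0.0, -0.0, -0.124], [0.001, -0.0, -0.125]]}
{"claw": [0.085, 0.085, 0.085, 0.085, 0.085, 0.085, 0.085, 0.085], "travel": [[-0.0148, 0.019, -0.0021], [-0.0173, 0.0168, -0.0015], [-0.0196, 0.0141, -0.0012], [-0.0215, 0.0111, -0.001], [-0.0228, 0.0079, -0.0011], [-0.0237, 0.0046, -0.0014], [-0.0241, 0.0011, -0.002], [-0.0239, -0.0022, -0.0027]], "dr": [[-0.062, 0.031, -0.148], [-0.062, 0.031, -0.148], [-0.062, 0.031, -0.147], [-0.062, 0.031, -0.148], [-0.062, 0.031, -0.147], [-0.062, 0.031, -0.148], [-0.063, 0.031, -0.147], [-0.063, 0.032, -0.148]]}
{"claw": [0.085, 0.085, 0.085, 0.085, 0.085, 0.085, 0.085, 0.085], "travel": [[-0.0255, -0.0096, 0.0062], [-0.0237, -0.0133, 0.0063], [-0.0215, -0.0167, 0.0062], [-0.0189, -0.0197, 0.0062], [-0.0156, -0.0222, 0.0063], [-0.0122, -0.0244, 0.0062], [-0.0085, -0.0259, 0.0062], [-0.0045, -0.0268, 0.0062]], "dr": [[0.0, -0.0, -0.149], [0.0, -0.0, -0.149], [0.0, 0.0, -0.149], [0.0, 0.0, -0.149], [0.0, 0.0, -0.149], [0.0, 0.0, -0.149], [0.0, 0.0, -0.149], [0.001, 0.0, -0.148]]}
```

>>> send_rows(
  claw=[0.085, 0.085, 0.085, 0.085, 0.085, 0.085, 0.085, 0.085, 0.085, 0.085, 0.085, 0.085],
  travel=[
    [-0.012, 0.003, -0.034],
    [-0.0125, 0.0015, -0.034],
    [-0.0125, 0, -0.034],
    [-0.0125, -0.0015, -0.034],
    [-0.015, 0.019, -0.002],
    [-0.0175, 0.017, -0.0015],
    [-0.0195, 0.014, -0.001],
    [-0.0215, 0.011, -0.001],
    [-0.023, 0.008, -0.001],
    [-0.0235, 0.0045, -0.0015],
    [-0.024, 0.001, -0.002],
    [-0.024, -0.002, -0.0025],
  ],
  dr=[
    [0.001, 0, -0.125],
    [0.001, 0, -0.125],
    [0, 0, -0.124],
    [0, 0, -0.125],
    [-0.062, 0.031, -0.148],
    [-0.062, 0.031, -0.148],
    [-0.062, 0.031, -0.147],
    [-0.062, 0.031, -0.148],
    [-0.062, 0.031, -0.147],
    [-0.062, 0.031, -0.148],
    [-0.063, 0.031, -0.147],
    [-0.063, 0.032, -0.148],
  ],
)

```text
time_s: 10.8
eef_pos: [0.4799, 0.001, 0.3292]
ee_rot: [3.139, -0.001, -1.436]
wrist_force: [-0.8, 0.1, 0.0]
opening: 0.992
```

>>> send_rows(
  claw=[0.085, 0.085, 0.085, 0.085, 0.085, 0.085, 0.085, 0.085, 0.085, 0.085, 0.085],
  travel=[
    [-0.0255, -0.0095, 0.006],
    [-0.0235, -0.0135, 0.006],
    [-0.0215, -0.0165, 0.006],
    [-0.019, -0.0195, 0.006],
    [-0.0155, -0.022, 0.006],
    [-0.012, -0.0245, 0.006],
    [-0.0085, -0.026, 0.006],
    [-0.0045, -0.027, 0.006],
    [0, 0, 0],
    [0, 0, 0],
    [0, 0, 0],
  ],
  dr=[
    [0, 0, -0.149],
    [0, 0, -0.149],
    [0, 0, -0.149],
    [0, 0, -0.149],
    [0, 0, -0.149],
    [0, 0, -0.149],
    [0, 0, -0.149],
    [0, 0, -0.148],
    [0, 0, 0],
    [0, 0, 0],
    [0, 0, 0],
  ],
)

```text
time_s: 12.18
eef_pos: [0.5294, 0.2116, 0.281]
ee_rot: [-3.141, 0.001, -0.251]
wrist_force: [-0.4, -0.8, 0.3]
opening: 0.996
```

Run:
```python
from fit import *
s=env.sense();print(s["time_s"],s["dq"].round(4),pose()[0],s["ee_rot"],s["joint_pos"].round(2))
C=cam("wrist");im=env.read_camera("wrist")
for n in ["key_grip","key_seat","dog_tip","rack","chisel","rasp"]:
    for r in env.landmark_of(n,"wrist")[:2]: print(n,np.round(r["pixel"],1),r["confidence"])
cv2.imwrite("pics/f_wrist.png",im[:,:,::-1])
```

```text
12.175 [-0.0017  0.0012 -0.0015 -0.002   0.0012 -0.0048] [0.52943726 0.21155793 0.28100744] [-3.14134997e+00  1.28398867e-03 -2.51073817e-01] [ 0.25  0.36  0.12  1.33  0.   -2.64]
key_grip [254.4 183.4] 0.73
key_grip [254.8 159.3] 0.69
key_seat [253.  169.9] 0.86
dog_tip [257.2 121.4] 0.68
dog_tip [255.6 169.1] 0.42
rack [387.9   9.6] 0.68
rack [256. 165.] 0.65
chisel [256.9  96.3] 0.83
chisel [257.2 122.8] 0.61
rasp [258.  234.2] 0.71
```

View pics/f_wrist.png

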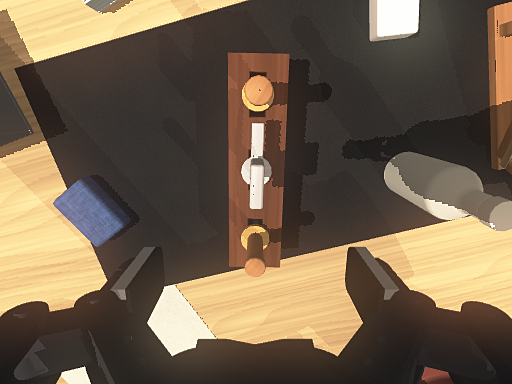

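Run:
```python
import cv2
im=cv2.imread("pics/f_wrist.png")
cv2.imwrite("pics/f_zoom.png",cv2.resize(im[40:280,180:340],None,fx=2.5,fy=2.5,interpolation=cv2.INTER_CUBIC))
```

```text
(no output)
```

View pics/f_zoom.png

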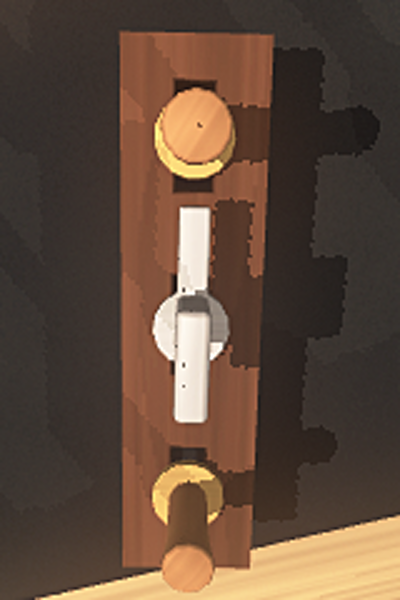

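Run:
```python
from fit import *
C=cam("wrist"); z=lambda u,v:np.array([180+u/2.5,40+v/2.5])
def fit(P,uv,q0):
    P=np.array(P);uv=np.array(uv)
    f=lambda q:(proj(C,R.from_euler('z',q[2]).apply(P)+[q[0],q[1],0])-uv).ravel()
    r=least_squares(f,q0);print(r.x.round(4));print(r.fun.reshape(-1,2).round(1).tolist());return r.x
fit([[.135,.035,.06],[.135,-.035,.06],[-.135,-.035,.06],[-.135,.035,.06]],[z(121,31),z(274,34),z(250,569),z(123,567)],[.53,.21,-.25])
fit([[.023,.007,.148],[.023,-.007,.148],[-.023,-.007,.148],[-.023,.007,.148],[.06,.007,.098],[.06,-.007,.098]],[z(176,313),z(209,313),z(208,422),z(174,422),z(181,208),z(210,208)],[.53,.21,-.25])
fit([[.0,0,.163]],[z(198,125)],[.61,.19,-.25])
fit([[.0,0,.148]],[z(188,568)],[.44,.23,-.25])
```

```text
[ 0.5235  0.2094 -0.2682]
[[-0.3, 0.0], [0.3, 0.0], [0.1, -0.0], [-0.1, -0.0]]
[ 0.5238  0.2097 -0.274 ]
[[-0.3, -0.8], [1.1, -0.4], [0.0, 1.5], [-0.4, 1.2], [-1.0, -0.8], [0.4, -0.5]]
[ 0.6104  0.1858 -0.25  ]
[[-0.0, 0.0]]
[ 0.4404  0.2326 -0.25  ]
[[-0.0, 0.0]]
```

Run:
```python
from fit import *
a=plan(np.array([.5237,.2096,.20]),down(-.27),.085,n=3)
a=plan(np.array([.5237,.2096,.116]),down(-.27),.085,start=a,n=4)
```

```text
{"claw": [0.085, 0.085, 0.085], "travel": [[-0.0016, 0.0013, 0.0269], [-0.0016, 0.0013, 0.0269], [-0.0016, 0.0013, 0.0269]], "dr": [[-0.0, 0.001, 0.007], [-0.0, 0.0, 0.007], [-0.0, 0.001, 0.007]]}
{"claw": [0.085, 0.085, 0.085, 0.085], "travel": [[-0.0, 0.0, 0.021], [-0.0, 0.0, 0.021], [-0.0, 0.0, 0.021], [-0.0, 0.0, 0.021]], "dr": [[-0.0, -0.0, -0.0], [-0.0, -0.0, -0.0], [-0.0, -0.0, -0.0], [-0.0, -0.0, -0.0]]}
```

>>> send_rows(
  claw=[0.085, 0.085, 0.085, 0.085, 0.085, 0.085, 0.085, 0.085, 0.085],
  travel=[
    [-0.0015, 0.0015, 0.027],
    [-0.0015, 0.0015, 0.027],
    [-0.0015, 0.001, 0.027],
    [0, 0, 0.021],
    [0, 0, 0.021],
    [0, 0, 0.021],
    [0, 0, 0.021],
    [0, 0, 0],
    [0, 0, 0],
  ],
  dr=[
    [0, 0.001, 0.007],
    [0, 0, 0.007],
    [0, 0.001, 0.006],
    [0, 0, 0],
    [0, 0, 0],
    [0, 0, 0],
    [0, 0, 0],
    [0, 0, 0],
    [0, 0, 0],
  ],
)

```text
time_s: 13.65
eef_pos: [0.5244, 0.2097, 0.1164]
ee_rot: [-3.141, -0.001, -0.269]
wrist_force: [-0.2, -1.6, 0.0]
opening: 0.995
```

Run:
```python
from fit import *
s=env.sense();print(s["time_s"],pose()[0],s["ee_rot"],s["wrist_force"])
C=cam("wrist");im=env.read_camera("wrist")
cv2.imwrite("pics/g_wrist.png",im[:,:,::-1])
```

```text
13.65 [0.52440438 0.20972813 0.11637316] [-3.14104845e+00 -9.60517380e-04 -2.69047715e-01] [-0.17295352 -1.62019033  0.04937213]
```

View pics/g_wrist.png

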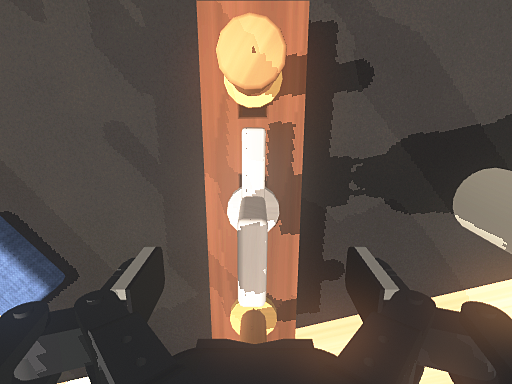

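>>> send_rows(
  claw=[0, 0, 0, 0, 0, 0],
  travel=[
    [0, 0, 0],
    [0, 0, 0],
    [0, 0, 0],
    [0, 0, 0],
    [0, 0, 0],
    [0, 0, 0],
  ],
  dr=[
    [0, 0, 0],
    [0, 0, 0],
    [0, 0, 0],
    [0, 0, 0],
    [0, 0, 0],
    [0, 0, 0],
  ],
  squeeze=80,
)

```text
time_s: 14.45
eef_pos: [0.5242, 0.2099, 0.1159]
ee_rot: [-3.141, -0.001, -0.269]
wrist_force: [-0.8, 1.4, 3.6]
opening: 0.139
```

Run:
```python
from fit import *
s=env.sense();print(s["time_s"],pose()[0],s["ee_rot"],s["wrist_force"],s["opening"])
C=cam("wrist");im=env.read_camera("wrist")
cv2.imwrite("pics/g2_wrist.png",im[:,:,::-1])
```

```text
14.45 [0.52424117 0.20992998 0.11588205] [-3.14066777e+00 -6.47186455e-04 -2.68920067e-01] [-0.78887656  1.37039267  3.61360002] 0.1386124142224177
```

View pics/g2_wrist.png

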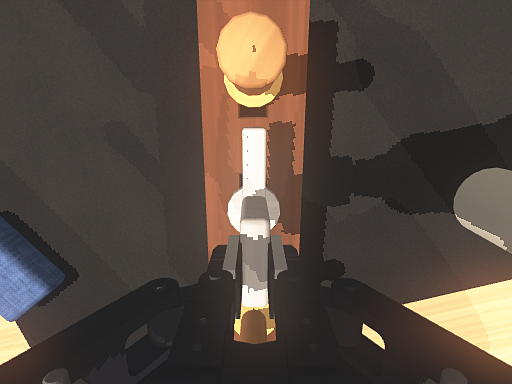

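```bash
cat >> fit.py <<'E'
RI=B*R.from_matrix(np.c_[[0,-1,0],[-1,0,0],[0,0,-1]])  # tool x=-slot y
E
python3 - <<'E'
from fit import *
p,r=pose()
a=plan(np.array([.5242,.2099,.315]),r,0,n=6)
a=plan(np.array([.47,0,.335]),down(-1.57),0,start=a,n=9)
a=plan(W(0,0,.2),RI,0,start=a,n=9)
E
```

```text
{"claw": [0, 0, 0, 0, 0, 0], "travel": [[0.0, -0.0, -0.0332], [0.0, -0.0, -0.0332], [0.0, -0.0001, -0.0331], [0.0001, 0.0, -0.0332], [-0.0, -0.0, -0.0332], [-0.0, -0.0, -0.0332]], "dr": [[0.0, 0.0, 0.0], [0.0, -0.0, 0.0], [0.0, -0.0, 0.0], [0.0, -0.0, 0.0], [0.0, -0.0, 0.0], [0.0, -0.0, 0.0]]}
{"claw": [0, 0, 0, 0, 0, 0, 0, 0, 0], "travel": [[0.0004, 0.0241, -0.0022], [0.0039, 0.0237, -0.0023], [0.0072, 0.023, -0.0022], [0.0105, 0.0217, -0.0023], [0.0135, 0.0199, -0.0022], [0.0162, 0.0178, -0.0023], [0.0187, 0.0153, -0.0022], [0.0206, 0.0124, -0.0022], [0.0222, 0.0094, -0.0023]], "dr": [[-0.0, -0.0, 0.145], [-0.0, 0.0, 0.145], [-0.0, 0.0, 0.144], [-0.0, 0.0, 0.145], [-0.0, 0.0, 0.144], [-0.0, 0.0, 0.145], [-0.0, 0.0, 0.144], [-0.001, 0.0, 0.145], [0.0, 0.0, 0.144]]}
{"claw": [0, 0, 0, 0, 0, 0, 0, 0, 0], "travel": [[0.0224, 0.0028, 0.0075], [0.0224, 0.0032, 0.0073], [0.0224, 0.0036, 0.0072], [0.0224, 0.004, 0.0069], [0.0224, 0.0044, 0.0067], [0.0224, 0.0047, 0.0064], [0.0224, 0.0051, 0.0062], [0.0224, 0.0054, 0.0058], [0.0224, 0.0057, 0.0056]], "dr": [[0.058, 0.0, 0.001], [0.058, 0.0, 0.001], [0.058, 0.0, 0.001], [0.058, 0.001, 0.001], [0.058, 0.0, 0.001], [0.058, 0.001, 0.001], [0.059, 0.001, 0.001], [0.058, 0.0, 0.002], [0.059, 0.001, 0.001]]}
```

>>> send_rows(
  claw=[0, 0, 0, 0, 0, 0, 0],
  travel=[
    [0, 0, -0.015],
    [0, 0, -0.02],
    [0, 0, -0.033],
    [0, 0, -0.033],
    [0, 0, -0.033],
    [0, 0, -0.033],
    [0, 0, -0.032],
  ],
  dr=[
    [0, 0, 0],
    [0, 0, 0],
    [0, 0, 0],
    [0, 0, 0],
    [0, 0, 0],
    [0, 0, 0],
    [0, 0, 0],
  ],
)

```text
time_s: 15.38
eef_pos: [0.5234, 0.2092, 0.3162]
ee_rot: [3.141, -0.0, -0.269]
wrist_force: [0.3, 0.1, -3.0]
opening: 0.139
```

Run:
```python
from fit import *
s=env.sense();print(s["time_s"],pose()[0],s["ee_rot"],s["wrist_force"],s["opening"])
cv2.imwrite("pics/h1.png",env.read_camera("side")[100:384,150:400,::-1].repeat(2,0).repeat(2,1))
cv2.imwrite("pics/h2.png",env.read_camera("wrist")[:,:,::-1])
```

```text
15.375 [0.52339597 0.2091503  0.31616783] [ 3.14091684e+00 -6.88425765e-05 -2.69203410e-01] [ 0.28593441  0.05935759 -2.96221039] 0.13856925535264242
```

View pics/h1.png

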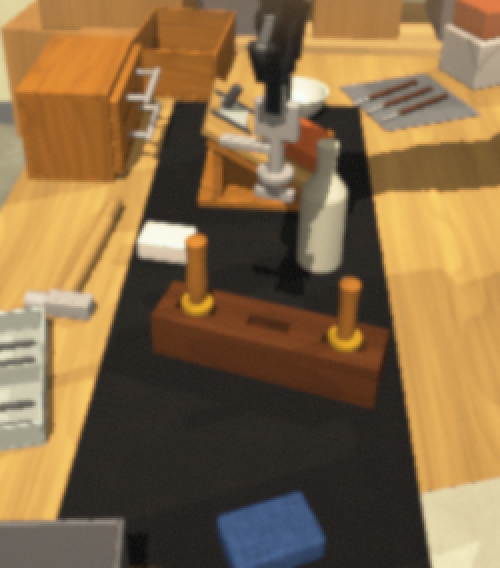

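View pics/h2.png

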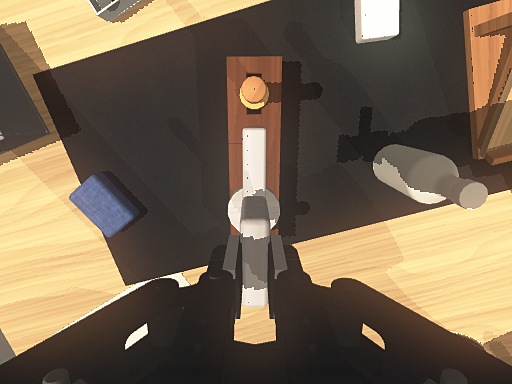

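The key is out cleanly: its rack slot is empty, the other tools are in place, and the key sits the same way in the gripper. Moving to above the slot.

>>> send_rows(
  claw=[0, 0, 0, 0, 0, 0, 0, 0, 0],
  travel=[
    [0, 0.024, -0.002],
    [0.004, 0.024, -0.002],
    [0.007, 0.023, -0.002],
    [0.0105, 0.0215, -0.0025],
    [0.0135, 0.02, -0.002],
    [0.016, 0.018, -0.0025],
    [0.0185, 0.0155, -0.002],
    [0.0205, 0.0125, -0.002],
    [0.022, 0.0095, -0.0025],
  ],
  dr=[
    [0, 0, 0.145],
    [0, 0, 0.145],
    [0, 0, 0.144],
    [0, 0, 0.145],
    [0, 0, 0.144],
    [0, 0, 0.145],
    [0, 0, 0.144],
    [0, 0, 0.145],
    [0, 0, 0.144],
  ],
)

```text
time_s: 16.6
eef_pos: [0.4673, -0.0006, 0.3331]
ee_rot: [3.14, -0.0, -1.575]
wrist_force: [0.7, -0.1, -3.2]
opening: 0.139
```

>>> send_rows(
  claw=[0, 0, 0, 0, 0, 0, 0, 0, 0, 0, 0, 0],
  travel=[
    [0.0225, 0.003, 0.0075],
    [0.0225, 0.003, 0.0075],
    [0.0225, 0.0035, 0.007],
    [0.0225, 0.004, 0.007],
    [0.0225, 0.0045, 0.0065],
    [0.0225, 0.0045, 0.0065],
    [0.0225, 0.005, 0.006],
    [0.0225, 0.0055, 0.006],
    [0.022, 0.0055, 0.0055],
    [0, 0, 0],
    [0, 0, 0],
    [0, 0, 0],
  ],
  dr=[
    [0.058, 0, 0.001],
    [0.058, 0, 0.001],
    [0.058, 0, 0.001],
    [0.058, 0.001, 0.001],
    [0.058, 0, 0.001],
    [0.058, 0.001, 0.001],
    [0.059, 0.001, 0.001],
    [0.058, 0, 0.002],
    [0.059, 0.001, 0.001],
    [0, 0, 0],
    [0, 0, 0],
    [0, 0, 0],
  ],
)

```text
time_s: 18.1
eef_pos: [0.4438, -0.2011, 0.2669]
ee_rot: [-2.618, -0.001, -1.58]
wrist_force: [-0.0, -0.8, -2.5]
opening: 0.137
```

Run:
```python
from fit import *
s=env.sense();p,r=pose();print(s["time_s"],B.inv().apply(p-O).round(4),(RI.inv()*r).as_rotvec().round(4),s["joint_pos"].round(2))
cv2.imwrite("pics/i1.png",cv2.resize(env.read_camera("side")[80:260,180:380,::-1],None,fx=3,fy=3))
C=cam("wrist");im=env.read_camera("wrist")
print(env.landmark_of("slot","wrist")[:1],proj(C,O))
cv2.imwrite("pics/i2.png",im[:,:,::-1])
plan(W(0,0,.125),RI,0)
```

```text
18.1 [-0.0012  0.0004  0.2001] [ 0.0002  0.0005 -0.0014] [-0.85 -0.16 -0.65  0.72  0.38 -2.34]
[{'pixel': [253.9, 169.6], 'confidence': 0.82}] [[253.7921676  170.47473529]]
{"claw": [0, 0], "travel": [[0.0001, -0.0005, 0.0375], [0.0001, -0.0006, 0.0375]], "dr": [[-0.0, -0.0, 0.001], [-0.001, -0.0, 0.001]]}
```

View pics/i1.png

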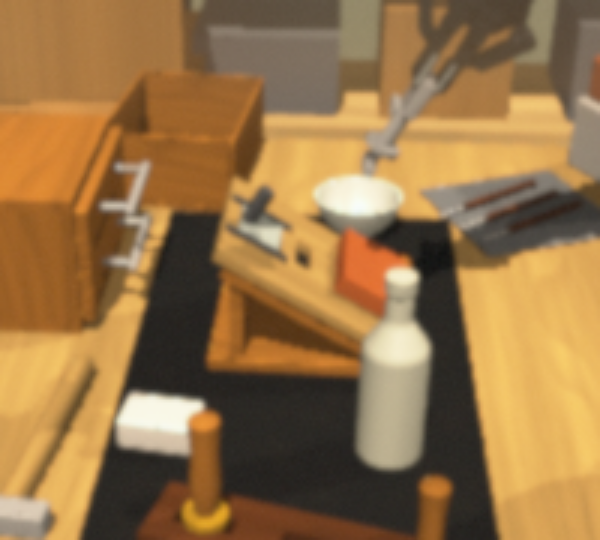

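View pics/i2.png

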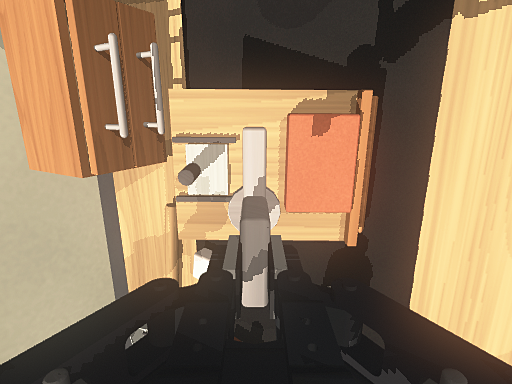

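>>> send_rows(
  claw=[0, 0, 0, 0, 0, 0],
  travel=[
    [0, -0.0005, 0.03],
    [0, -0.0005, 0.03],
    [0, 0, 0.025],
    [0, 0, 0.015],
    [0, 0, 0],
    [0, 0, 0],
  ],
  dr=[
    [0, 0, 0.001],
    [0, 0, 0.001],
    [0, 0, 0],
    [0, 0, 0],
    [0, 0, 0],
    [0, 0, 0],
  ],
)

```text
time_s: 19.0
eef_pos: [0.4947, -0.2023, 0.1813]
ee_rot: [-2.617, -0.0, -1.582]
wrist_force: [1.0, -0.0, -2.5]
opening: 0.138
```

Run:
```python
from fit import *
s=env.sense();p,r=pose();print(s["time_s"],B.inv().apply(p-O).round(4),(RI.inv()*r).as_rotvec().round(4))
S,T=cam("side"),cam("top")
for c,C in(("side",S),("top",T)):
    im=env.read_camera(c)[:,:,::-1].copy()
    f=6
    q=proj(C,O)[0];u,v=(q-45).astype(int)
    z=cv2.resize(im[v-10:v+90,u-20:u+110] if 0 else im[v:v+90,u:u+90],None,fx=f,fy=f,interpolation=cv2.INTER_CUBIC)
    for P,col in((O,(0,255,0)),(p+r.apply([0,0,.056]),(255,0,255)),(p+r.apply([0,0,.082]),(255,255,0))):
        w=((proj(C,P)[0]-[u,v])*f).astype(int); cv2.circle(z,tuple(int(i) for i in w),4,col,1)
    cv2.imwrite(f"pics/j_{c}.png",z)
cv2.imwrite("pics/j_wrist.png",env.read_camera("wrist")[:,:,::-1])
```

```text
19.0 [ 0.     -0.0003  0.1005] [0.001  0.0009 0.001 ]
```

View pics/j_side.png

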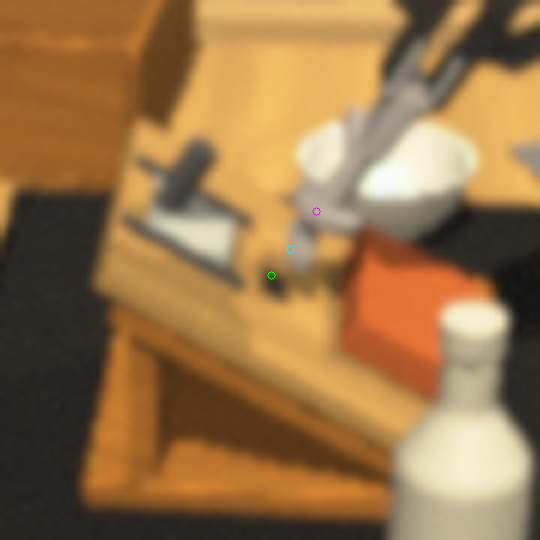

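View pics/j_wrist.png

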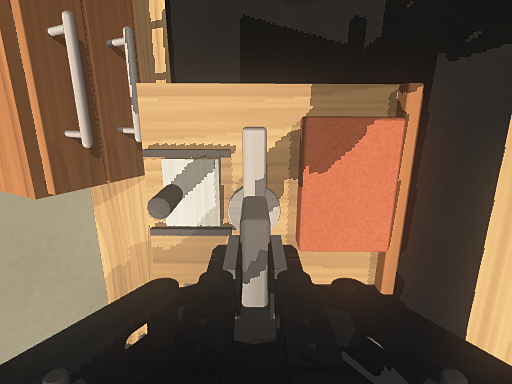

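Run:
```python
from fit import *
C=cam("wrist");p,r=pose()
im=cv2.resize(cv2.imread("pics/j_wrist.png")[80:310,120:420],None,fx=2.5,fy=2.5,interpolation=cv2.INTER_CUBIC)
def d(P,c):
    q=((proj(C,P)[0]-[120,80])*2.5).astype(int); cv2.circle(im,(int(q[0]),int(q[1])),4,c,1)
for x,y,z in((.033,.03,.003),(.033,-.03,.003),(-.0378,-.064,.025),(-.0378,.044,.025),(.071,0,.045),(-.113,-.09,0),(-.113,.09,0),(.095,-.09,0)): d(W(x,y,z),(0,255,0))
for k in((0,0,.048),(.06,.007,.018),(.06,-.007,.018),(.019,0,.048),(.0,.019,.048),(0,-.019,.048)): d(p+r.apply(k),(255,0,255))
cv2.imwrite("pics/j3.png",im)
```

```text
(no output)
```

View pics/j3.png

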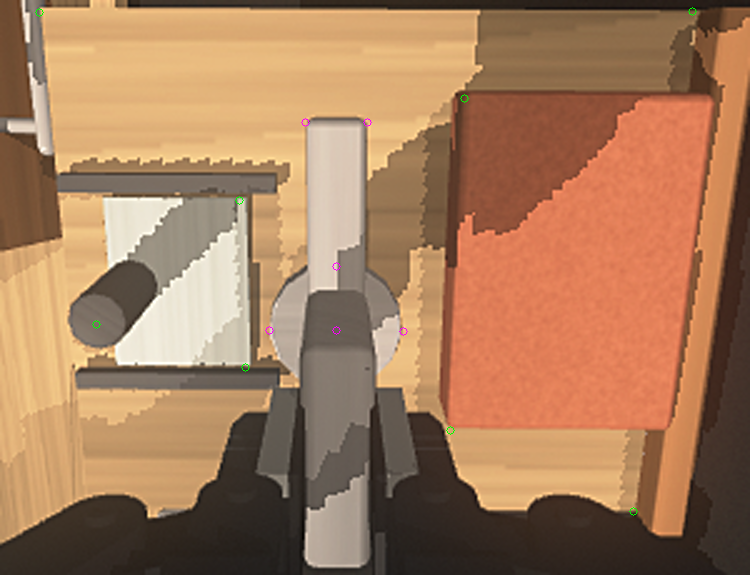

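>>> send_rows(
  claw=[0, 0, 0, 0, 0],
  travel=[
    [0, 0, 0.008],
    [0, 0, 0.006],
    [0, 0, 0.006],
    [0, 0, 0.004],
    [0, 0, 0],
  ],
  dr=[
    [0, 0, 0],
    [0, 0, 0],
    [0, 0, 0],
    [0, 0, 0],
    [0, 0, 0],
  ],
)

```text
time_s: 19.77
eef_pos: [0.5065, -0.2022, 0.1594]
ee_rot: [-2.618, 0.001, -1.582]
wrist_force: [-0.7, 0.4, -3.3]
opening: 0.138
```

Run:
```python
from fit import *
s=env.sense();p,r=pose();print(s["time_s"],B.inv().apply(p-O).round(4),(RI.inv()*r).as_rotvec().round(4),B.inv().apply(s["wrist_force"]),s["moment"])
```

```text
19.775 [-0.0007 -0.0001  0.0757] [0.0001 0.0003 0.0016] [-2.24426912  0.43105073 -2.49429138] [ 0.07246539  0.84553454 -0.00341071]
```

>>> send_rows(
  claw=[0, 0, 0, 0, 0],
  travel=[
    [0, 0, 0.005],
    [0, 0, 0.005],
    [0, 0, 0.004],
    [0, 0, 0.002],
    [0, 0, 0],
  ],
  dr=[
    [0, 0, 0],
    [0, 0, 0],
    [0, 0, 0],
    [0, 0, 0],
    [0, 0, 0],
  ],
)

```text
time_s: 20.4
eef_pos: [0.5145, -0.2025, 0.1459]
ee_rot: [-2.618, 0.0, -1.582]
wrist_force: [0.6, -0.1, -2.4]
opening: 0.134
```

Run:
```python
from fit import *
s=env.sense();p,r=pose();print(s["time_s"],B.inv().apply(p-O).round(4),(RI.inv()*r).as_rotvec().round(4),B.inv().apply(s["wrist_force"]),s["moment"])
```

```text
20.4 [-0.0005 -0.0003  0.0599] [0.0005 0.0007 0.0016] [-0.66497183 -0.10418229 -2.42060437] [-5.89296965e-05  8.93448876e-01  1.04703599e-02]
```

Still free; the head is well inside the slot. I'll ease down until the collar touches.

>>> send_rows(
  claw=[0, 0, 0, 0],
  travel=[
    [0, 0, 0.002],
    [0, 0, 0.0015],
    [0, 0, 0.001],
    [0, 0, 0],
  ],
  dr=[
    [0, 0, 0],
    [0, 0, 0],
    [0, 0, 0],
    [0, 0, 0],
  ],
)

```text
time_s: 20.9
eef_pos: [0.5169, -0.2028, 0.1433]
ee_rot: [-2.616, -0.001, -1.583]
wrist_force: [-13.9, 3.0, 16.1]
opening: 0.138
```

Run:
```python
from fit import *
s=env.sense();p,r=pose();print(s["time_s"],B.inv().apply(p-O).round(4),(RI.inv()*r).as_rotvec().round(4),B.inv().apply(s["wrist_force"]),s["moment"])
```

```text
20.9 [ 0.0003 -0.0006  0.0565] [0.0019 0.0016 0.0015] [-4.00008     2.85422909 20.86077433] [0.55272083 1.59434616 0.317966  ]
```

Run:
```python
from fit import *
im=env.read_camera("side")[110:210,225:345,::-1]
cv2.imwrite("pics/k1.png",cv2.resize(im,None,fx=6,fy=6,interpolation=cv2.INTER_CUBIC))
cv2.imwrite("pics/k2.png",cv2.resize(env.read_camera("wrist")[80:310,120:420,::-1],None,fx=2.5,fy=2.5))
```

```text
(no output)
```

View pics/k1.png

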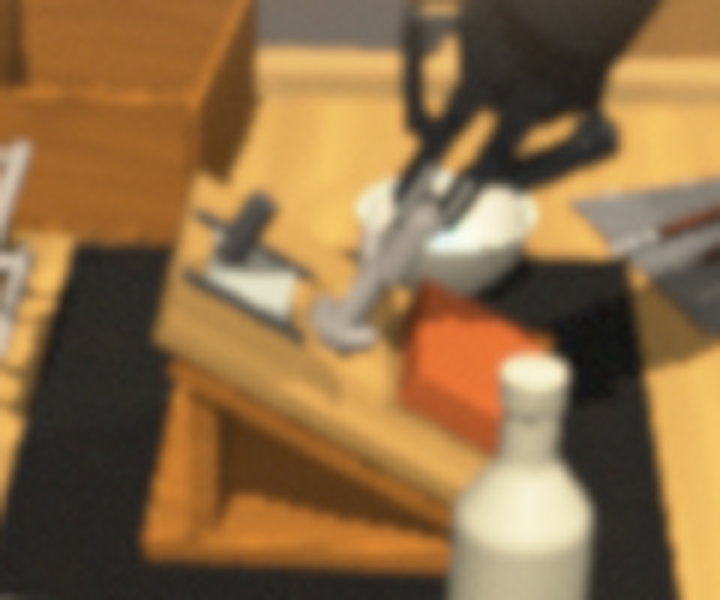

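View pics/k2.png

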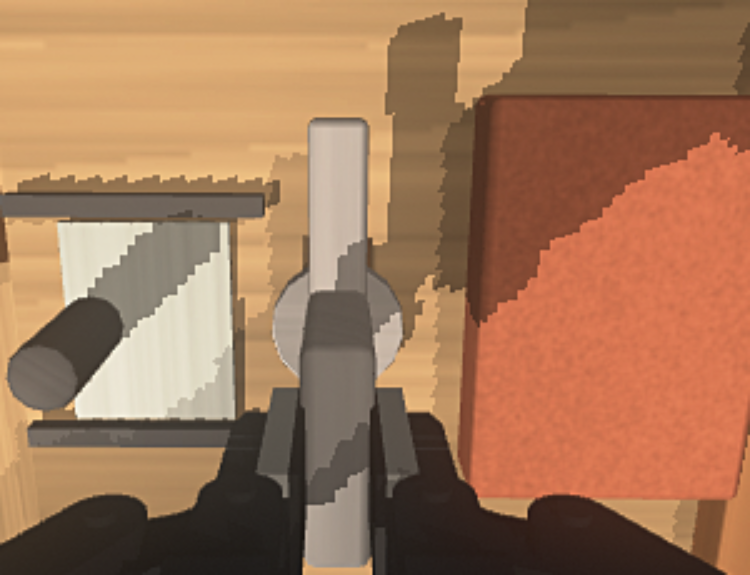

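Run:
```python
from fit import *
p,r=pose(); print((r.inv()*RT).as_rotvec())
```

```text
[-2.76480811e-03  2.21925472e-04  1.56930559e+00]
```

>>> send_rows(
  claw=[0, 0, 0, 0, 0, 0, 0],
  travel=[
    [0, 0, -0.0007],
    [0, 0, 0],
    [0, 0, 0],
    [0, 0, 0],
    [0, 0, 0],
    [0, 0, 0],
    [0, 0, 0],
  ],
  dr=[
    [0, 0, 0.13],
    [0, 0, 0.131],
    [0, 0, 0.131],
    [0, 0, 0.131],
    [0, 0, 0.131],
    [0, 0, 0.131],
    [0, 0, 0],
  ],
)

```text
time_s: 21.88
eef_pos: [0.5164, -0.2031, 0.1431]
ee_rot: [-2.753, 0.362, -2.298]
wrist_force: [-4.4, -0.4, 3.6]
opening: 0.139
```

Run:
```python
from fit import *
s=env.sense();p,r=pose();print(s["time_s"],B.inv().apply(p-O).round(4),(RI.inv()*r).as_rotvec().round(4),B.inv().apply(s["wrist_force"]),s["moment"],s["opening"])
cv2.imwrite("pics/l2.png",cv2.resize(env.read_camera("wrist")[80:310,120:420,::-1],None,fx=2.5,fy=2.5))
```

```text
21.875 [-0.0002 -0.0009  0.0566] [0.0017 0.0015 0.7883] [-1.98693482 -0.48562446  5.3099529 ] [-0.15706567  1.22738055 -0.12287391] 0.1387800991103247
```

View pics/l2.png

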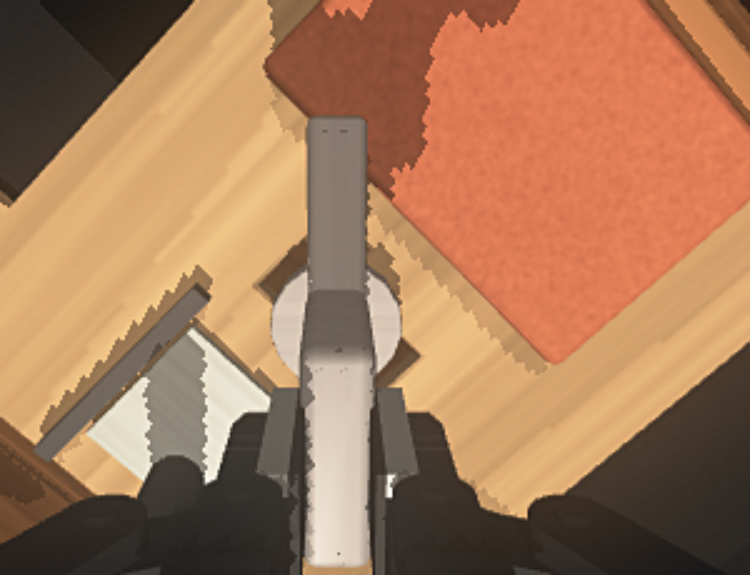

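>>> send_rows(
  claw=[0, 0, 0, 0, 0, 0, 0],
  travel=[
    [0, 0, 0],
    [0, 0, 0],
    [0, 0, 0],
    [0, 0, 0],
    [0, 0, 0],
    [0, 0, 0],
    [0, 0, 0],
  ],
  dr=[
    [0, 0, 0.13],
    [0, 0, 0.131],
    [0, 0, 0.131],
    [0, 0, 0.131],
    [0, 0, 0.131],
    [0, 0, 0.13],
    [0, 0, 0],
  ],
)

```text
time_s: 22.8
eef_pos: [0.5166, -0.2026, 0.1432]
ee_rot: [-3.141, 0.525, 3.131]
wrist_force: [-5.8, 1.2, 5.1]
opening: 0.137
```

Run:
```python
from fit import *
s=env.sense();p,r=pose();print(s["time_s"],B.inv().apply(p-O).round(4),(RT.inv()*r).as_rotvec().round(4),B.inv().apply(s["wrist_force"]),s["moment"],s["opening"],s["joint_pos"].round(2))
cv2.imwrite("pics/m2.png",env.read_camera("wrist")[:,:,::-1])
cv2.imwrite("pics/m1.png",cv2.resize(env.read_camera("side")[110:210,225:345,::-1],None,fx=6,fy=6,interpolation=cv2.INTER_CUBIC))
```

```text
22.8 [-0.     -0.0004  0.0566] [ 0.001  -0.0013  0.0006] [-2.47211504  1.11757807  7.27377236] [0.26989126 1.13090391 0.09379329] 0.13659417334048185 [-0.71  0.1  -0.77  0.28  0.33 -0.63]
```

View pics/m2.png

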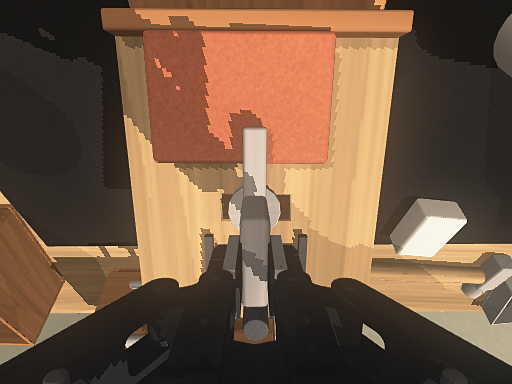

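View pics/m1.png

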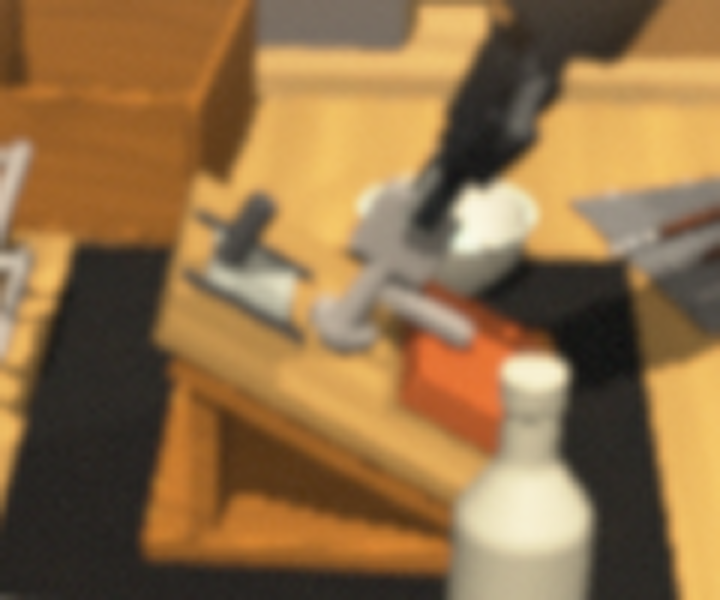

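>>> send_rows(
  claw=[0.03, 0.03, 0.03, 0.03],
  travel=[
    [0, 0, 0],
    [0, 0, 0],
    [0, 0, 0],
    [0, 0, 0],
  ],
  dr=[
    [0, 0, 0],
    [0, 0, 0],
    [0, 0, 0],
    [0, 0, 0],
  ],
)

```text
time_s: 23.4
eef_pos: [0.5166, -0.2026, 0.1428]
ee_rot: [-3.141, 0.524, 3.132]
wrist_force: [0.1, -0.4, -0.3]
opening: 0.345
```

Run:
```python
from fit import *
s=env.sense();p,r=pose();print(s["time_s"],B.inv().apply(p-O).round(4),B.inv().apply(s["wrist_force"]),s["opening"])
cv2.imwrite("pics/n2.png",env.read_camera("wrist")[:,:,::-1])
cv2.imwrite("pics/n1.png",cv2.resize(env.read_camera("side")[110:210,225:345,::-1],None,fx=6,fy=6,interpolation=cv2.INTER_CUBIC))
```

```text
23.4 [-0.0002 -0.0004  0.0563] [-0.06455734 -0.43358055 -0.29400345] 0.3451434142988356
```

View pics/n2.png

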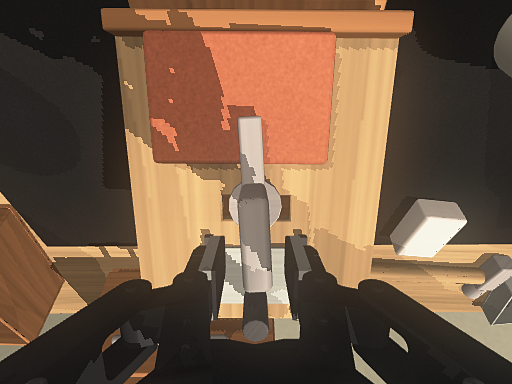

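View pics/n1.png

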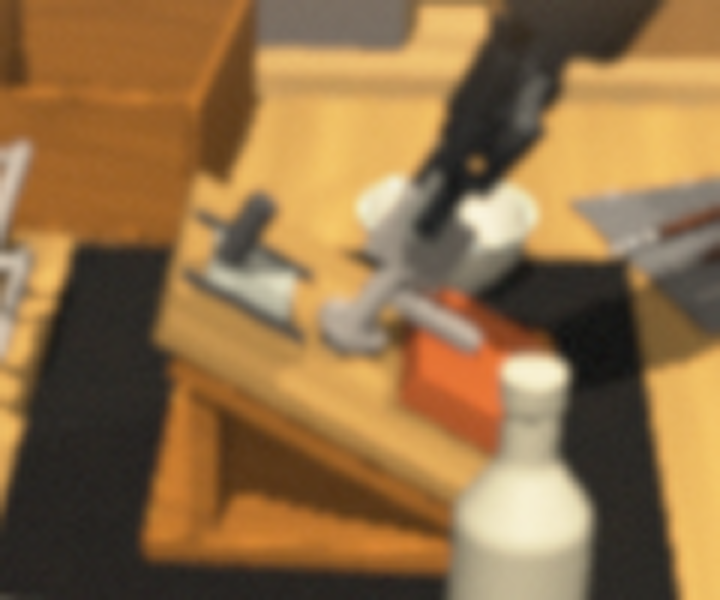

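>>> send_rows(
  claw=[0.06, 0.06, 0.06, 0.06, 0.06, 0.06, 0.06, 0.06, 0.06],
  travel=[
    [0, 0, 0],
    [0, 0, 0],
    [0, 0, -0.01],
    [0, 0, -0.02],
    [0, 0, -0.03],
    [0, 0, -0.04],
    [0, 0, -0.03],
    [0, 0, 0],
    [0, 0, 0],
  ],
  dr=[
    [0, 0, 0],
    [0, 0, 0],
    [0, 0, 0],
    [0, 0, 0],
    [0, 0, 0],
    [0, 0, 0],
    [0, 0, 0],
    [0, 0, 0],
    [0, 0, 0],
  ],
)

```text
time_s: 24.62
eef_pos: [0.4512, -0.2017, 0.2549]
ee_rot: [-3.141, 0.524, 3.131]
wrist_force: [0.0, 0.6, -0.5]
opening: 0.7
```

Run:
```python
from fit import *
s=env.sense();p,r=pose();print(s["time_s"],B.inv().apply(p-O).round(4),B.inv().apply(s["wrist_force"]),s["opening"])
im=env.read_camera("wrist")
for n in ["key_grip","key_seat","dog_tip","slot","guard_knob"]:
    for q in env.landmark_of(n,"wrist")[:1]: print(n,np.round(q["pixel"],1),q["confidence"])
cv2.imwrite("pics/o2.png",cv2.resize(im[60:300,130:380,::-1],None,fx=2.4,fy=2.4,interpolation=cv2.INTER_CUBIC))
cv2.imwrite("pics/o1.png",cv2.resize(env.read_camera("side")[110:210,225:345,::-1],None,fx=6,fy=6,interpolation=cv2.INTER_CUBIC))
```

```text
24.625 [-0.0008 -0.0002  0.186 ] [-0.24769298  0.60556944 -0.4532532 ] 0.7003576175290827
key_grip [255.4 177.7] 0.82
key_seat [252.2 169.5] 0.69
dog_tip [252.2 117.1] 0.8
slot [255.8 170.1] 0.77
guard_knob [256.2 240.8] 0.75
```

View pics/o2.png

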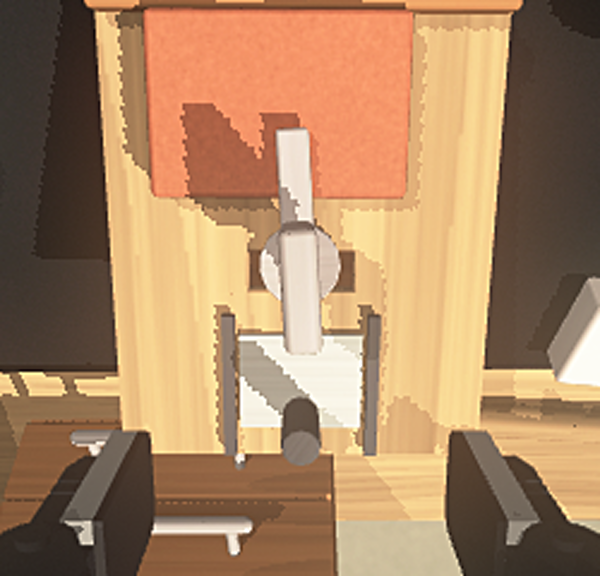

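View pics/o1.png

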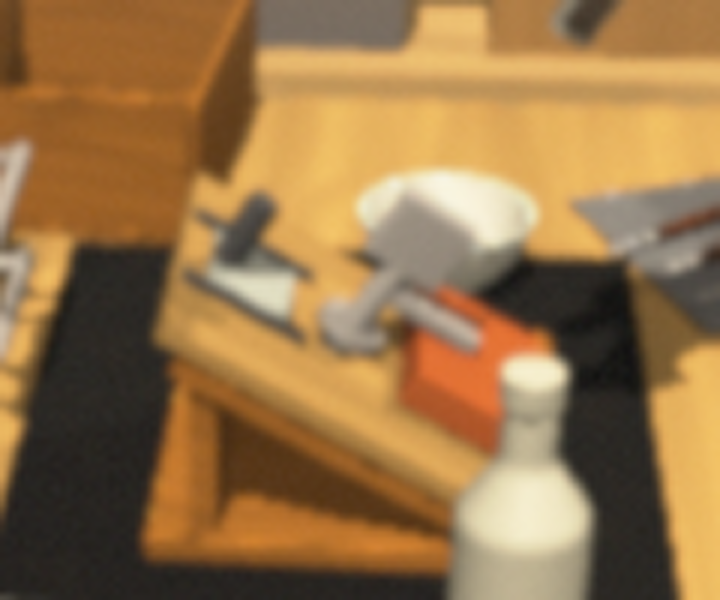

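Run:
```python
from fit import *
C=cam("wrist"); z=lambda u,v:np.array([130+u/2.4,60+v/2.4])
# key frame: x finger, z up; slot->key at nominal: rotate pi about z
P=np.array([[-.023,.007,.088],[-.023,-.007,.088],[.023,.007,.088],[.023,-.007,.088],[.06,.007,.038],[.06,-.007,.038]])
# in image, right=+slot y; key y=-slot y after half turn -> image left = +key y
uv=np.array([z(286,354),z(321,353),z(283,236),z(317,236),z(276,131),z(307,129)])
def w(q,P): # tilt th about key y (finger down), pivot collar lower edge
    Rk=R.from_euler('z',np.pi+q[2])*R.from_euler('y',q[3])
    pv=np.array([.019,0,0])
    return O+B.apply(R.from_euler('z',np.pi+q[2]).apply(R.from_euler('y',q[3]).apply(P-pv)+pv)+[q[0],q[1],0])
r=least_squares(lambda q:(proj(C,w(q,P))-uv).ravel(),[0,0,0,0.03])
print(r.x.round(4),np.degrees(r.x[2:]).round(1));print(r.fun.reshape(-1,2).round(1).tolist())
t=w(r.x,np.array([[.056,0,.028]]))[0];print("tip",B.inv().apply(t-O).round(4))
```

```text
[-0.0032 -0.0003  0.0567  0.0582] [3.2 3.3]
[[-0.2, 2.5], [1.2, 2.1], [-2.3, -1.1], [0.2, -2.1], [-0.1, -0.5], [1.4, -0.5]]
tip [-0.0606 -0.0036  0.0258]
```

Run:
```python
from fit import *
C=cam("wrist"); z=lambda u,v:np.array([130+u/2.4,60+v/2.4])
for u,v in((152,196),(405,199)):
    o,d=ray(C,z(u,v)); o=B.inv().apply(o-O); d=B.inv().apply(d); print((o+d*(.025-o[2])/d[2]).round(4))
im=env.read_camera("top"); cv2.imwrite("pics/p_top.png",cv2.resize(im[140:280,120:420,::-1],None,fx=2.6,fy=2.6))
s=env.sense();print(s["time_s"],s["wrist_force"])
```

```text
[-0.0371 -0.0645  0.025 ]
[-0.0359  0.044   0.025 ]
25.025 [-0.45403727  0.22621451 -0.14508124]
```

View pics/p_top.png

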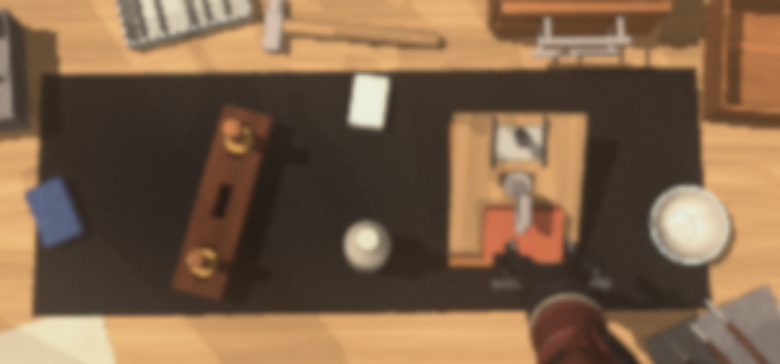

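```bash
python3 -c "
from rig import env
print(env.close_job())"
```

```text
the job is handed in; nothing more can be done
None
```

The stone is clamped and the job is handed in at about 25 s of the 64 s allowed. One thing is less than perfect: the key leaned slightly when I let go.

**What I did:**
- I gripped the guard's knob and pushed it up the slope until it hit its stop; the resisting force rose to about 23 N.
- I lifted the key from the middle rack slot and put its head lengthwise through the board's slot. The collar touched down within 0.5 mm of the height I had calculated.
- I turned the key a quarter turn, released it and backed the gripper away along the board's normal.

**Last checks:**
- **Key:** its finger points down the slope over the stone, about 3° off straight, and both ends of the slot show beside the collar. The head is underneath, so I judged it crosswise from the finger's direction.
- **Lean:** the collar was flat on the board when seated. On release the key slid about 3 mm down the slope within the slot's play. It then tipped by 3–4°, so its fingertip now appears to rest on the stone. By my estimate gravity tips it that way on this slope, so I did not try again.
- **Everything else:** the stone is within about 2 mm of where it was, which is my measuring error. In the last picture the guard is still open and the rack tools and other things look in place. The gripper is touching nothing.

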